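Pull the fuse carrier from the bench fuse box

TASK

Lift the yellow saddle cover off the fuse box and hang it astride the square rail, left to rest there by itself. Then pinch the fuse carrier's two orange side catches fully together and, without forcing, draw the carrier straight up out of the box. Finish while still holding it by the pinched catches, about 8 cm clear above the box, with the other things on the bench left where they are.

Things in the scene. Friction and masses are not known exactly. Their poses are not given: they have to be found in the camera images.
- fuse_box: Grey fuse box, fixed, 120 (x) x 150 (y) x 60 mm high, flat red and black sockets on its top near the two y ends. Origin: centre of its underside, on the bench; z up. Central pocket in its top, 40 (x) x 54 mm (y), floor 26 mm above the origin; the carrier stands in it. On both y sides the catches' teeth sit under the pocket's 18 mm thick ledges.
- cover: Loose yellow upside-down U, under 0.2 kg. Origin: centre between its feet, at foot level; z up. Legs: plates 80 mm long (y), 50 high, at x = +-30 to +-34 mm, open y ends. Top plate 68 (x) x 80 (y), z = 50 to 54 mm. Black central grip rib on it, 12 mm thick (x), 50 long (y), z = 54 to 84 mm. Starts standing on the box top over the carrier, its y along the box's y within a few degrees.
- carrier: Black fuse carrier, under 0.2 kg, 36 (x) x 28 (y) x 72 mm high, foot 36 x 48 x 7 mm. Origin: centre of its underside; z up. Starts on the pocket's floor, axes along the box's, its top 38 mm above the box's top. Orange catches on its +y and -y sides. Locked (2 mm of play upwards) until both are in by over 3.5 mm; pulling it up against the ledges with over 60 N is forcing it.
- rail_top (a point): Centre of the top face of the fixed square rail: aluminium bar 24 x 24 mm, 260 long along this point's y, top level, 160 mm above the bench; z up. Posts 16 x 16 at y = +-115, feet 80 (x) x 40 (y) x 8 mm. The cover hangs with a leg on each side of the bar, its y along the bar, top plate resting on it: its origin is then 50 mm below this point's height. Anywhere along the bar will do.
- catch_a (a joint): Travel of the catch on the carrier's +y side towards the middle, 0 (out) to 0.007 m (stop); spring 3.6 N at 0, 7.8 N at the stop. Orange finger pad 28 mm wide (x), 46 to 74 mm above the carrier's underside (12 to 40 mm above the box's top). The two pads' outer faces are 57 mm apart when out, 43 mm when both are fully in. Its tooth locks under the box's ledge.
- catch_b (a joint): The same for the catch on the carrier's -y side, 0 (out) to 0.007 m (fully in).
- parts_bin: Bystander: open red plastic bin 100 x 130 x 50 mm; origin at the centre of its underside.
- screwdriver: Bystander: screwdriver with a blue handle, about 180 mm long, lying along its x.
- fuse_jar: Bystander: whitish jar with a paper label and white lid, 56 mm across, 75 mm high; origin at the centre of its underside.
- solder_spool: Bystander: green spool, 60 mm across, 46 mm high; origin at the centre of its underside.
Things that resemble listed ones, but are neither listed nor needed, are in the scene too. Of the things like the cover, leave any that is blue, pink or purple; of the rest the smaller one is meant.

How it is judged:
By the outcome, as a careful person would: the job done as asked, in the order asked, and still so for the second after the job is handed in, while the arm keeps its last pose, push and grip.
It also fails if it takes over 59 s, if anything falls off the work surface, if the arm or the gripper's body presses on something with over 40 N, if the wrist force passes 120 N, or if a joint passes its speed limit or range.

ROBOT

A 6-joint arm with a two-finger parallel gripper is mounted at the origin on the work surface. World frame = base frame: x ahead of the robot, y to its left, z up, the work surface at z = 0. Lengths are in m, angles in rad, forces in N, time in s.
With the tool pointing down it reaches from about 0.425 to 0.95 m from the base axis. Payload 3.5 kg.
Tool frame: the origin (TCP) lies midway between the tips of the shut fingers; the grasp point (between the pads) lies 19 mm behind it; z points along the fingers, y is the direction in which the jaws open and shut (so a half turn about z gives the same grasp; the last joint's range is limited). The gripper opens to 85 mm and grips with 20 to 120 N. Pads are 22 mm wide; open, the fingers measure 114 mm over their backs; the gripper's body (76 mm by 85 mm) begins 54 mm behind the grasp point. The pads swing forward as they close: fully open they stand 13 mm farther back than shut.
Start: joints at [-1.44, 0.286, 1.577, -0, 1.279, -0.15], TCP at [0.187, -0.649, 0.231] pointing down, gripper open.
Joint ranges: [-2.77, 2.77], [-0.9, 2.22], [0.21, 2.48], [-1.53, 4.67], [0.24, 2.81], [-2.84, 2.84]. Speed limits (rad/s): [2.79, 2.79, 3.14, 3.14, 3.14, 3.14].

INTERFACE

Orientations are given as a unit quaternion [x, y, z, w].
In Python, from plant import * gives the robot as it stands.
- The arm moves only by the shell command python3 -m jog 'ROWS' [FORCE]. ROWS is a JSON object of lists of equal length, an entry for each row: "travel": the shift along the world's x, y, z in mm, a list of three; "dr": the turn, a rotation vector about the world's x, y, z in degrees, a list of three; "jaw": the closure in counts, from 0 (fully open) to 255 (shut). In form: {"travel": [[x, y, z], ...], "dr": [[wx, wy, wz], ...], "jaw": [jaw, ...]}. A call has 1 to 5 rows; each row shifts and turns the commanded pose from where the row before left it; what a row does not reach is not made up. A row lasts 1/12 s, in which the tool goes at most 41.7 mm and 7.16 degrees, less where a joint would pass 70% of its speed; a pose out of reach is approached as far as the arm can. A call is refused whole if a number of a shift passes 41.7 or a number of a turn 7.16, either way. A call with a gripper value outside its range is refused whole. The fingers move at their own pace and stop on an object; FORCE is the grip in N (left out, the last holds). Time passes only in rows, so rows that do not move let the fingers close. It gives the time, the measured TCP pose, the force and the opening at its end, in the units of the state.
- get_state(): the state, without advancing time (a new reading comes with each control period).
- read_camera(name): name is "scene" or "side" or "wrist"; returns the picture (400x640x3 uint8, red, green, blue); there is no depth.
- camera_info(name): a dict with "K" (3x3 intrinsics, pixels), "R" (3x3) and "t" (3): a world point X has camera coordinates R X + t; the wrist camera has in their place "mount" (4x4, takes a point from camera to tool coordinates, whose origin is the TCP and whose axes are the flange's). Camera axes: x right, y down, z forward; pixel columns grow to the right and rows downward; lengths in m; the calibration is good to about 2 mm. The wrist camera is an equidistant fisheye: a pixel r from the principal point sees the ray r / f radians off the axis. A picture is of the moment at which its call begins: read the wrist's pose just before it. camera_info takes no time and is no camera call.
- sign_off(): hands the job in, once; it reports no verdict.
The state is a dict: "time": time; "qpos": joint angles; "dq": joint speeds; "joint_efforts": joint torques, N m; "eef_pos": TCP position; "tcp_rot": TCP orientation; "contact_force": force on the tool from outside, world axes, zero at the start; "wrist_torque": the same for the moment, N m; "opening": opening from 0.0 (shut) to 1.0 (fully open).
Only numpy, scipy, OpenCV 4.12 (cv2) and the standard library are available. Lean on these libraries where they do the work, as an engineer would, in place of code of your own. Each camera call takes 0.05 s, during which the arm holds its last target. There are 200 camera calls.

## Working session

There is one attempt and no reset: what is moved stays moved. The work goes in short steps, Python scripts to look and compute and a shell command to move; the robot and the scene stay as the last step left them, time stands still between calls to the robot, and variables do not carry over. Pictures are saved under pics/ and viewed, about 8 in all and at most 12, crops included, and the job is handed in when it is done.

```bash
mkdir -p pics; ls; python3 - <<'E'
from plant import *
import cv2,numpy as np,json
s=get_state();print({k:np.round(v,3).tolist() for k,v in s.items()})
ims=[]
for n in ["scene","side","wrist"]:
    im=read_camera(n);cv2.imwrite(f"pics/{n}0.png",im[:,:,::-1]);ims.append(im)
    c=camera_info(n);print(n,{k:np.round(np.array(v),3).tolist() if not isinstance(v,str) else v for k,v in c.items()})
E
```

```text
pics
{'time': 0.0, 'qpos': [-1.44, 0.287, 1.578, 0.0, 1.279, -0.15], 'dq': [-0.0, -0.0, -0.001, 0.001, 0.001, -0.001], 'joint_efforts': [-0.001, -40.598, -29.263, -0.0, 0.006, -0.0], 'eef_pos': [0.187, -0.648, 0.23], 'tcp_rot': [0.99, 0.14, 0.0, -0.001], 'contact_force': [-0.629, -0.122, -0.329], 'wrist_torque': [-0.002, -0.055, -0.027], 'opening': 1.001}
scene {'K': [[397.478, 0.0, 317.699], [0.0, 397.478, 193.772], [0.0, 0.0, 1.0]], 'R': [[0.597, 0.803, 0.001], [0.521, -0.387, -0.761], [-0.61, 0.455, -0.649]], 't': [-0.365, -0.221, 1.526]}
side {'K': [[415.206, 0.0, 322.611], [0.0, 415.206, 206.204], [0.0, 0.0, 1.0]], 'R': [[0.971, -0.24, -0.009], [-0.131, -0.499, -0.857], [0.202, 0.833, -0.516]], 't': [-0.578, 0.2, 1.246]}
wrist {'K': [[309.707, 0.0, 321.684], [0.0, 309.707, 197.909], [0.0, 0.0, 1.0]], 'mount': [[0.0, -0.959, -0.283, 0.071], [1.0, 0.0, 0.001, -0.0], [-0.0, -0.283, 0.959, -0.142], [0.0, 0.0, 0.0, 1.0]]}
```

View pics/scene0.png

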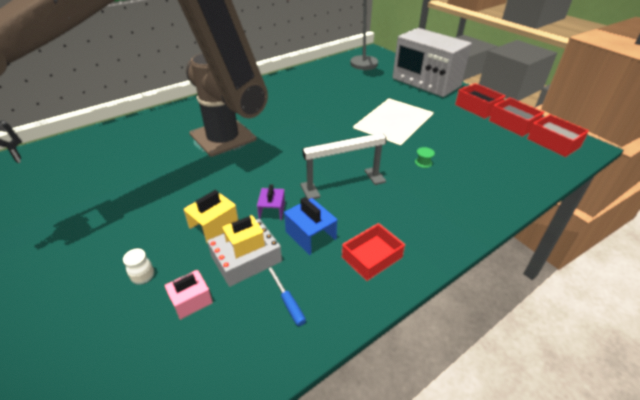

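View pics/side0.png

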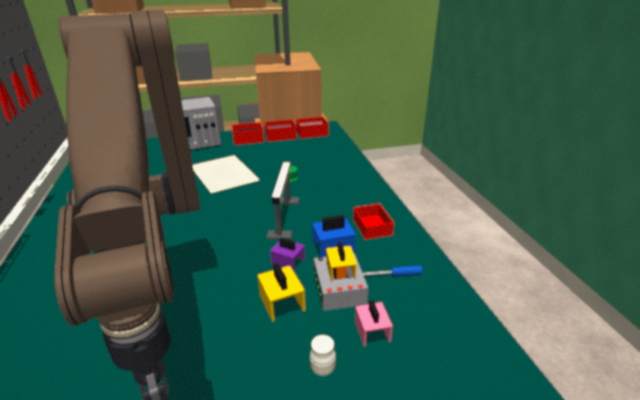

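```bash
cat > h.py <<'E'
from plant import *
import cv2,numpy as np
def ray(n,p):
    c=camera_info(n);R=np.array(c["R"]);t=np.array(c["t"])
    d=R.T@np.linalg.solve(np.array(c["K"]),[p[0],p[1],1.]);return -R.T@t,d
def onz(n,p,z):
    o,d=ray(n,p);return o+d*(z-o[2])/d[2]
def tri(p,q,n="scene",m="side"):
    o,d=ray(n,p);a,b=ray(m,q)
    s=np.linalg.lstsq(np.c_[d,-b],a-o,rcond=None)[0];P,Q=o+d*s[0],a+b*s[1]
    return (P+Q)/2,np.linalg.norm(P-Q)
E
python3 - <<'E'
from h import *
for n in ["scene","side"]:
    im=cv2.imread(f"pics/{n}0.png");h=cv2.cvtColor(im,cv2.COLOR_BGR2HSV)
    m=cv2.inRange(h,(20,150,100),(32,255,255))
    k,l,st,ce=cv2.connectedComponentsWithStats(m)
    print(n,[(st[i].tolist(),ce[i].round(1).tolist()) for i in range(1,k) if st[i][4]>40])
a=cv2.imread("pics/scene0.png")[130:290,180:390];b=cv2.imread("pics/side0.png")[150:310,255:375]
a=cv2.resize(a,None,fx=2.4,fy=2.4,interpolation=2);b=cv2.resize(b,None,fx=2.4,fy=2.4,interpolation=2)
cv2.imwrite("pics/crop0.png",np.hstack([a,b]))
for i,s in enumerate([a,b]):
  pass
E
```

```text
scene [([195, 195, 28, 20, 107], [209.0, 206.1]), ([185, 205, 69, 36, 827], [218.1, 223.0]), ([233, 230, 31, 27, 416], [248.5, 243.7])]
side [([327, 246, 29, 34, 547], [340.5, 259.3]), ([258, 266, 47, 55, 1270], [279.9, 288.6])]
```

View pics/crop0.png

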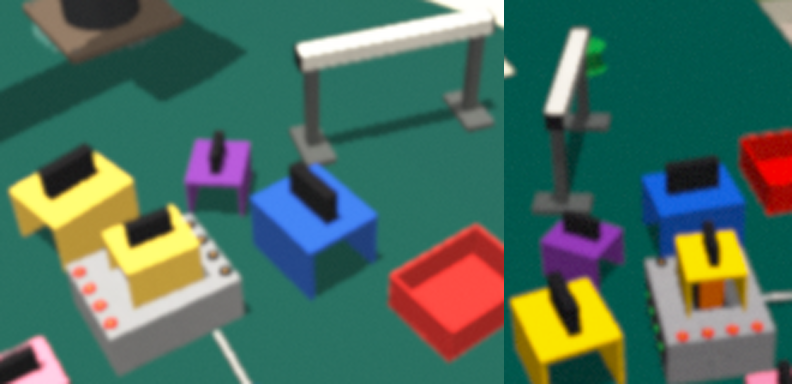

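```bash
python3 - <<'E'
from h import *
S=lambda x,y:(x/2.4+180-.3,y/2.4+130-.3)
D=lambda x,y:((x-504)/2.4+255-.3,y/2.4+150-.3)
def sh(name,L,n,z):
    P=np.array([onz(n,p,z) for p in L]);print(name,n,P[:,:2].round(3).tolist(),"mean",P.mean(0)[:2].round(4), "edges",[round(float(np.linalg.norm(P[i]-P[i-1])),3) for i in range(len(P))])
sh("cover",[S(103,237),S(180,205),S(200,243),S(130,278)],"scene",.114)
sh("cover",[D(676,237),D(737,231),D(748,279),D(690,284)],"side",.114)
sh("rib",[S(127,222),S(168,207)],"scene",.144)
sh("rib",[D(707,226),D(717,246)],"side",.144)
sh("box",[S(65,265),S(122,343),S(242,278)],"scene",.06)
sh("box",[D(645,262),D(770,328),D(665,350)],"side",.06)
sh("rail",[S(296,45),S(303,68),S(493,25),S(488,9)],"scene",.16)
sh("rail",[D(572,30),D(588,30),D(565,117),D(546,116)],"side",.16)
E
```

```text
cover scene [[0.564, -0.26], [0.569, -0.171], [0.631, -0.183], [0.632, -0.264]] mean [ 0.5991 -0.2194] edges [0.068, 0.088, 0.063, 0.081]
cover side [[0.563, -0.178], [0.635, -0.185], [0.62, -0.272], [0.557, -0.264]] mean [ 0.5937 -0.2247] edges [0.086, 0.072, 0.088, 0.064]
rib scene [[0.589, -0.24], [0.594, -0.196]] mean [ 0.5914 -0.2181] edges [0.044, 0.044]
rib side [[0.592, -0.206], [0.593, -0.244]] mean [ 0.5923 -0.2251] edges [0.038, 0.038]
box scene [[0.525, -0.294], [0.657, -0.294], [0.655, -0.151]] mean [ 0.6121 -0.2463] edges [0.194, 0.132, 0.143]
box side [[0.532, -0.147], [0.64, -0.296], [0.519, -0.3]] mean [ 0.5638 -0.2478] edges [0.153, 0.183, 0.12]
rail scene [[0.449, 0.066], [0.494, 0.045], [0.561, 0.294], [0.53, 0.315]] mean [0.5088 0.1801] edges [0.261, 0.05, 0.257, 0.038]
rail side [[0.524, 0.313], [0.548, 0.307], [0.472, 0.05], [0.449, 0.059]] mean [0.4984 0.1823] edges [0.265, 0.025, 0.267, 0.025]
```

The two yellow saddles in the scene are the large one on the bench at (211,213) and the small one on the grey box at (243,235). The small one is meant: it is the smaller, stands on the box, and its top measures about 68x85 mm. I'll move above it, turning the jaws along its x.

```bash
python3 -m jog '{"travel":[[27,28,2],[27,28,2],[27,28,2],[27,28,2],[27,28,2]],"dr":[[0,0,7],[0,0,7],[0,0,7],[0,0,7],[0,0,7]],"jaw":[0,0,0,0,0]}' 40
python3 -m jog '{"travel":[[27,28,2],[27,28,2],[27,28,2],[27,28,2],[27,28,2]],"dr":[[0,0,7],[0,0,7],[0,0,7],[0,0,7],[0,0,7]],"jaw":[60,60,60,60,60]}'
python3 -m jog '{"travel":[[27,28,2],[27,28,2],[27,28,2],[27,28,2],[27,28,2]],"dr":[[0,0,0],[0,0,0],[0,0,0],[0,0,0],[0,0,0]],"jaw":[100,100,100,100,100]}'
python3 -m jog '{"travel":[[0,0,0],[0,0,0],[0,0,0]],"dr":[[0,0,0],[0,0,0],[0,0,0]],"jaw":[100,100,100]}'
python3 - <<'E'
from h import *
s=get_state();print(s['eef_pos'],s['tcp_rot'],s['opening'],s['qpos'])
im=read_camera("wrist");cv2.imwrite("pics/w1.png",im[:,:,::-1]);np.savez("w1.npz",p=s['eef_pos'],q=s['tcp_rot'])
E
```

```text
time: 0.57
eef_pos: [0.3229, -0.5069, 0.2409]
tcp_rot: [0.901, 0.434, 0.0, -0.0]
contact_force: [0.5, -0.4, 0.3]
opening: 0.997
time: 0.98
eef_pos: [0.458, -0.3668, 0.2512]
tcp_rot: [0.729, 0.685, 0.0, -0.0]
contact_force: [0.5, -0.6, 0.1]
opening: 0.767
time: 1.4
eef_pos: [0.593, -0.2268, 0.2611]
tcp_rot: [0.731, 0.683, -0.0, -0.0]
contact_force: [0.4, -0.7, -0.2]
opening: 0.606
time: 1.65
eef_pos: [0.5918, -0.2284, 0.2607]
tcp_rot: [0.731, 0.683, -0.0, -0.0]
contact_force: [0.1, -0.3, -0.1]
opening: 0.604
[ 0.59179807 -0.2284019   0.26073965] [ 7.30611110e-01  6.82793554e-01 -4.04325051e-04 -4.52117219e-04] 0.6040645611130454 [-5.27867664e-01  1.77806131e-01  1.65151231e+00 -5.32377033e-04
  1.31337266e+00 -4.60094703e-01]
```

View pics/w1.png

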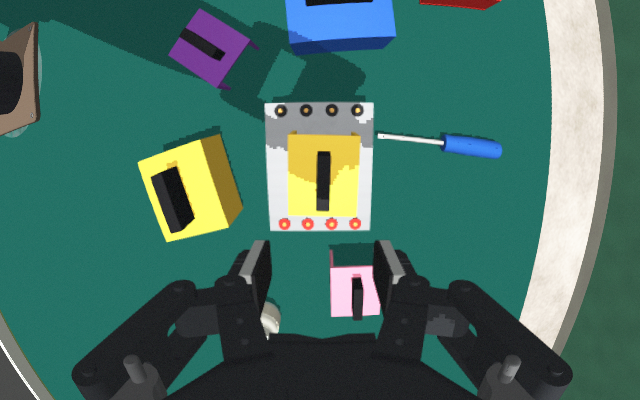

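```bash
cat >> h.py <<'E'
from scipy.spatial.transform import Rotation as Ro
def wz(pix,z,pos,q):
    c=camera_info("wrist");K=np.array(c["K"]);M=np.array(c["mount"]);T=np.eye(4)
    T[:3,:3]=Ro.from_quat(q).as_matrix();T[:3,3]=pos;T=T@M
    v=(np.array(pix)-K[:2,2])/K[0,0];r=np.linalg.norm(v)
    d=T[:3,:3]@np.r_[v/r*np.sin(r),np.cos(r)];o=T[:3,3];return o+d*(z-o[2])/d[2]
E
python3 - <<'E'
from h import *
f=np.load("w1.npz")
def sh(name,L,z):
    P=np.array([wz(p,z,f['p'],f['q']) for p in L]);print(name,P[:,:2].round(3).tolist(),"mean",P.mean(0)[:2].round(4),"edges",[round(float(np.linalg.norm(P[i]-P[i-1])),3) for i in range(len(P))],"yaw",np.degrees(np.arctan2(-(P[0]-P[-1])[0],(P[0]-P[-1])[1])).round(1))
sh("cover",[(287,136),(360,136),(359,217),(288,217)],.114)
sh("rib",[(316.5,152),(330,152),(329,211),(317,211)],.144)
sh("box",[(265,102),(374,102),(371,231),(270,231)],.06)
im=cv2.imread("pics/w1.png");h=cv2.cvtColor(im,cv2.COLOR_BGR2HSV)
m=cv2.inRange(h,(20,100,100),(34,255,255));m[:,:265]=0
c=max(cv2.findContours(m,0,2)[0],key=cv2.contourArea);print(cv2.minAreaRect(c))
m=cv2.inRange(h,(0,0,0),(180,255,45));m[:,:295]=0;m[:,350:]=0;m[:140]=0;m[216:]=0
c=max(cv2.findContours(m,0,2)[0],key=cv2.contourArea);print(cv2.minAreaRect(c))
E
```

```text
cover [[0.561, -0.18], [0.629, -0.184], [0.625, -0.264], [0.555, -0.26]] mean [ 0.5925 -0.222 ] edges [0.08, 0.068, 0.08, 0.071] yaw -4.7
rib [[0.588, -0.193], [0.6, -0.193], [0.596, -0.246], [0.585, -0.245]] mean [ 0.5922 -0.2192] edges [0.052, 0.011, 0.052, 0.011] yaw -3.6
box [[0.533, -0.144], [0.653, -0.152], [0.645, -0.304], [0.523, -0.295]] mean [ 0.5886 -0.2237] edges [0.152, 0.12, 0.152, 0.122] yaw -3.9
((323.3851318359375, 173.6618194580078), (72.1272201538086, 84.36678314208984), 0.9877604246139526)
((323.1803283691406, 174.96615600585938), (11.483405113220215, 46.16431427001953), 1.4688007831573486)
```

```bash
python3 -m jog '{"travel":[[0,7,-35],[0,0,-35],[0,0,-35],[0,0,-25],[0,0,-13]],"dr":[[0,0,0],[0,0,0],[0,0,0],[0,0,0],[0,0,0]],"jaw":[100,100,100,100,100]}' 40
python3 -m jog '{"travel":[[0,0,0],[0,0,0],[0,0,0],[0,0,0],[0,0,0]],"dr":[[0,0,0],[0,0,0],[0,0,0],[0,0,0],[0,0,0]],"jaw":[150,255,255,255,255]}' 40
python3 -m jog '{"travel":[[0,0,0],[0,0,0],[0,0,0],[0,0,0],[0,0,0]],"dr":[[0,0,0],[0,0,0],[0,0,0],[0,0,0],[0,0,0]],"jaw":[255,255,255,255,255]}' 40
```

```text
time: 2.12
eef_pos: [0.5887, -0.2217, 0.1136]
tcp_rot: [0.732, 0.682, -0.001, -0.004]
contact_force: [-0.3, 0.1, -0.9]
opening: 0.604
time: 2.53
eef_pos: [0.5936, -0.2227, 0.1213]
tcp_rot: [0.731, 0.683, 0.001, 0.003]
contact_force: [0.5, -1.7, 2.3]
opening: 0.131
time: 2.95
eef_pos: [0.5937, -0.2228, 0.1212]
tcp_rot: [0.731, 0.683, 0.0, 0.003]
contact_force: [-0.3, -1.9, 6.7]
opening: 0.133
```

```bash
python3 -m jog '{"travel":[[0,0,8],[0,0,30],[0,0,35],[0,0,35],[0,0,25]],"dr":[[0,0,0],[0,0,0],[0,0,0],[0,0,0],[0,0,0]],"jaw":[255,255,255,255,255]}'
python3 -m jog '{"travel":[[-4,15,0],[-7,28,0],[-8,34,0],[-8,34,0],[-8,34,0]],"dr":[[0,0,0],[0,0,0],[0,0,-2],[0,0,-2],[0,0,-2]],"jaw":[255,255,255,255,255]}'
python3 -m jog '{"travel":[[-8,34,0],[-8,34,0],[-8,34,0],[-8,34,0],[-8,34,0]],"dr":[[0,0,-2],[0,0,-2],[0,0,-2],[0,0,0],[0,0,0]],"jaw":[255,255,255,255,255]}'
python3 -m jog '{"travel":[[-8,34,0],[-7,28,0],[-4,18,0],[0,0,0],[0,0,0]],"dr":[[0,0,0],[0,0,0],[0,0,0],[0,0,0],[0,0,0]],"jaw":[255,255,255,255,255]}'
python3 -m jog '{"travel":[[0,0,0],[0,0,0],[0,0,0]],"dr":[[0,0,0],[0,0,0],[0,0,0]],"jaw":[255,255,255]}'
python3 - <<'E'
from h import *
s=get_state();print(s['eef_pos'],s['tcp_rot'],s['opening'],s['qpos'])
im=read_camera("wrist");cv2.imwrite("pics/w2.png",im[:,:,::-1]);np.savez("w2.npz",p=s['eef_pos'],q=s['tcp_rot'])
cv2.imwrite("pics/side2.png",read_camera("side")[:,:,::-1]);cv2.imwrite("pics/scene2.png",read_camera("scene")[:,:,::-1])
E
```

```text
time: 3.37
eef_pos: [0.5922, -0.2212, 0.2543]
tcp_rot: [0.731, 0.683, 0.0, 0.001]
contact_force: [0.7, -0.5, -1.0]
opening: 0.132
time: 3.78
eef_pos: [0.5551, -0.0742, 0.2492]
tcp_rot: [0.766, 0.642, -0.001, -0.002]
contact_force: [0.1, 0.2, -2.0]
opening: 0.133
time: 4.2
eef_pos: [0.5147, 0.0957, 0.2494]
tcp_rot: [0.798, 0.602, -0.001, -0.001]
contact_force: [1.3, -0.0, -1.3]
opening: 0.137
time: 4.62
eef_pos: [0.4964, 0.1744, 0.2497]
tcp_rot: [0.797, 0.604, -0.001, -0.001]
contact_force: [0.4, -0.3, -1.7]
opening: 0.128
time: 4.87
eef_pos: [0.4982, 0.1725, 0.251]
tcp_rot: [0.799, 0.602, -0.0, -0.0]
contact_force: [0.5, -0.5, -1.0]
opening: 0.131
[0.49816574 0.17249058 0.25096014] [ 7.98657668e-01  6.01785513e-01 -3.35129164e-04 -1.16298568e-04] 0.13085568349243232 [ 1.40806748e-01 -5.75277874e-02  1.91622355e+00 -1.25816002e-04
  1.28359603e+00  4.20168916e-01]
```

View pics/w2.png

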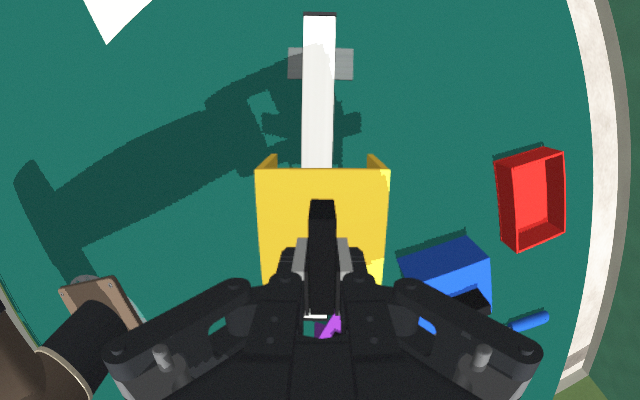

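```bash
python3 - <<'E'
from h import *
f=np.load("w2.npz");w=lambda p,z:wz(p,z,f['p'],f['q'])
a=(w((302.5,16),.16)+w((336,16),.16))/2;b=(w((301,167),.16)+w((334,167),.16))/2
print(a,b,np.linalg.norm(w((302.5,16),.16)-w((336,16),.16)),np.linalg.norm(w((301,167),.16)-w((334,167),.16)))
d=(a-b)/np.linalg.norm(a-b);print("yaw",np.degrees(np.arctan2(-d[0],d[1])),"centre",a-.13*d)
zc=f['p'][2]-.118+.06+.054-.003
P=[w((254,169),zc),w((390,169),zc)];print("cover front edge",P,np.linalg.norm(P[0]-P[1]))
n=np.array([d[1],-d[0]]);m=(P[0]+P[1])[:2]/2
print("cover off rail line (+ to +x)",n@(m-a[:2]),"tcp off",n@(f['p'][:2]-a[:2]),"n",n)
e=P[1]-P[0];print("cover yaw",np.degrees(np.arctan2(e[1],e[0])))
E
```

```text
[0.53481915 0.31145988 0.16      ] [0.50136738 0.19976948 0.16      ] 0.02495099512734683 0.025296755733950668
yaw -16.673193681425712 centre [0.49752054 0.18692549 0.16      ]
cover front edge [array([0.47621725, 0.22276435, 0.24396014]), array([0.5414315 , 0.20409092, 0.24396014])] 0.06783506827163288
cover off rail line (+ to +x) 0.0032247879894700417 tcp off 0.004759619882393106 n [ 0.95795683 -0.28691236]
cover yaw -15.978519842414547
```

```bash
python3 -m jog '{"travel":[[-4,1,-20],[0,0,-25],[0,0,-20],[0,0,-8],[0,0,-3]],"dr":[[0,0,-0.7],[0,0,0],[0,0,0],[0,0,0],[0,0,0]],"jaw":[255,255,255,255,255]}'
python3 -m jog '{"travel":[[0,0,-1],[0,0,-1],[0,0,-1],[0,0,0],[0,0,0]],"dr":[[0,0,0],[0,0,0],[0,0,0],[0,0,0],[0,0,0]],"jaw":[255,255,255,255,255]}'
```

```text
time: 5.43
eef_pos: [0.493, 0.174, 0.1733]
tcp_rot: [0.802, 0.597, -0.002, -0.001]
contact_force: [-0.7, -0.0, -2.2]
opening: 0.127
time: 5.85
eef_pos: [0.4946, 0.1746, 0.1733]
tcp_rot: [0.802, 0.598, 0.001, 0.0]
contact_force: [-1.8, 0.3, -1.0]
opening: 0.13
```

```bash
python3 -m jog '{"travel":[[0,0,-1],[0,0,-1],[0,0,0],[0,0,0]],"dr":[[0,0,0],[0,0,0],[0,0,0],[0,0,0]],"jaw":[255,255,255,255]}'
python3 -m jog '{"travel":[[0,0,-1],[0,0,-1],[0,0,0],[0,0,0]],"dr":[[0,0,0],[0,0,0],[0,0,0],[0,0,0]],"jaw":[255,255,255,255]}'
```

```text
time: 6.18
eef_pos: [0.4945, 0.1746, 0.1712]
tcp_rot: [0.802, 0.598, 0.001, 0.0]
contact_force: [-0.8, 0.9, 1.8]
opening: 0.13
time: 6.52
eef_pos: [0.4945, 0.1746, 0.1711]
tcp_rot: [0.802, 0.598, 0.0, 0.0]
contact_force: [-5.3, -0.8, 11.2]
opening: 0.129
```

```bash
python3 -m jog '{"travel":[[0,0,1],[0,0,1],[0,0,0],[0,0,0],[0,0,0]],"dr":[[0,0,0],[0,0,0],[0,0,0],[0,0,0],[0,0,0]],"jaw":[255,255,220,180,140]}' 20
python3 -m jog '{"travel":[[0,0,0],[0,0,0],[0,0,15],[0,0,30],[0,0,30]],"dr":[[0,0,0],[0,0,0],[0,0,0],[0,0,0],[0,0,0]],"jaw":[110,110,110,110,110]}'
python3 -m jog '{"travel":[[0,0,20],[0,0,0],[0,0,0],[0,0,0]],"dr":[[0,0,0],[0,0,0],[0,0,0],[0,0,0]],"jaw":[0,0,0,0]}'
python3 - <<'E'
from h import *
s=get_state();print(s['eef_pos'],s['tcp_rot'],s['opening'])
w=read_camera("wrist")[:,:,::-1];a=read_camera("side")[:,:,::-1];b=read_camera("scene")[:,:,::-1]
cv2.imwrite("pics/scene3.png",b);cv2.imwrite("pics/side3.png",a)
v=np.hstack([w[0:300,160:480],cv2.resize(a[130:250,230:350],(300,300),interpolation=2)]);cv2.imwrite("pics/v3.png",v)
E
```

```text
time: 6.93
eef_pos: [0.4939, 0.1744, 0.1697]
tcp_rot: [0.802, 0.598, -0.0, -0.0]
contact_force: [-0.3, 0.2, -0.0]
opening: 0.415
time: 7.35
eef_pos: [0.4929, 0.1742, 0.2442]
tcp_rot: [0.802, 0.597, -0.002, -0.001]
contact_force: [0.4, 0.2, 0.0]
opening: 0.566
time: 7.68
eef_pos: [0.4934, 0.1743, 0.2638]
tcp_rot: [0.802, 0.598, -0.001, -0.001]
contact_force: [0.1, 0.3, 0.8]
opening: 1.0
[0.49343446 0.17433962 0.26382223] [ 8.01838248e-01  5.97540175e-01 -9.50358557e-04 -5.09508792e-04] 1.0003025401351493
```

View pics/v3.png

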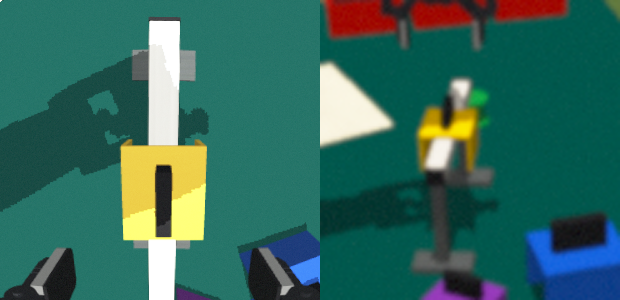

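Cover hangs astride the bar (wrist view: yellow plate centred on the white bar; side view: a leg on each side). Next is the carrier.

```bash
python3 -m jog '{"travel":[[4,-16,0],[7,-28,0],[8,-34,0],[8,-34,0],[8,-34,0]],"dr":[[0,0,-7],[0,0,-7],[0,0,-7],[0,0,-7],[0,0,-7]],"jaw":[0,0,0,0,0]}' 50
python3 -m jog '{"travel":[[8,-34,0],[8,-34,0],[8,-34,0],[8,-34,0],[8,-34,0]],"dr":[[0,0,-7],[0,0,-7],[0,0,-7],[0,0,-7],[0,0,-7]],"jaw":[0,0,0,0,0]}'
python3 -m jog '{"travel":[[8,-34,0],[8,-32,0],[8,-16,0],[0,0,0],[0,0,0]],"dr":[[0,0,-7],[0,0,0],[0,0,0],[0,0,0],[0,0,0]],"jaw":[0,0,0,0,0]}'
python3 -m jog '{"travel":[[0,0,0],[0,0,0]],"dr":[[0,0,0],[0,0,0]],"jaw":[0,0]}'
python3 - <<'E'
from h import *
s=get_state();print(s['eef_pos'],s['tcp_rot'],s['opening'],s['qpos'])
w=read_camera("wrist")[:,:,::-1];cv2.imwrite("pics/w4.png",w);np.savez("w4.npz",p=s['eef_pos'],q=s['tcp_rot'])
cv2.imwrite("pics/w4c.png",cv2.resize(w[80:330,200:440],None,fx=2.4,fy=2.4,interpolation=2))
E
```

```text
time: 8.25
eef_pos: [0.5287, 0.0273, 0.2639]
tcp_rot: [0.945, 0.326, -0.001, -0.0]
contact_force: [1.3, 0.4, -0.1]
opening: 1.002
time: 8.67
eef_pos: [0.5687, -0.1431, 0.2637]
tcp_rot: [1.0, 0.026, -0.001, -0.001]
contact_force: [0.2, -0.2, -0.3]
opening: 1.004
time: 9.08
eef_pos: [0.5926, -0.2241, 0.2634]
tcp_rot: [0.999, -0.032, -0.001, -0.001]
contact_force: [-0.5, 1.1, -0.1]
opening: 0.997
time: 9.25
eef_pos: [0.5928, -0.2222, 0.2648]
tcp_rot: [1.0, -0.031, -0.0, -0.0]
contact_force: [-0.1, -0.2, -1.0]
opening: 0.999
[ 0.5927581  -0.22220607  0.26476303] [ 9.99522431e-01 -3.08947935e-02 -4.95973153e-04 -4.18316454e-04] 0.9993236213077845 [-5.18836996e-01  1.72325195e-01  1.65043204e+00  2.82810396e-04
  1.32010383e+00  1.11368843e+00]
```

View pics/w4c.png

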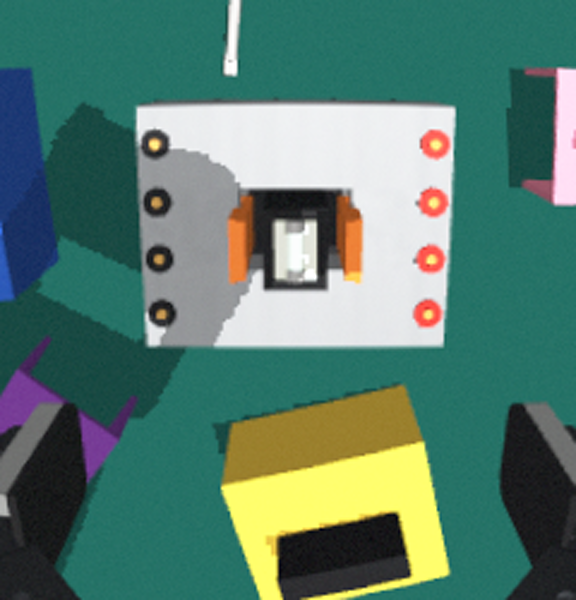

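```bash
python3 - <<'E'
from h import *
f=np.load("w4.npz");w=lambda x,y,z:wz((x/2.4+200-.3,y/2.4+80-.3),z,f['p'],f['q'])[:2]
L=w(229,282,.1);R=w(361,282,.1);print("pads",L,R,np.linalg.norm(L-R),(L+R)/2)
L2=w(229,212,.1);R2=w(361,209,.1);print("pads far",L2,R2,np.linalg.norm(L2-R2),(L+R+L2+R2)/4)
B=np.array([w(137,106,.06),w(456,106,.06),w(443,346,.06),w(147,346,.06)]);print(B.round(4),B.mean(0));e=B[0]-B[1];print("yaw",np.degrees(np.arctan2(-e[0],e[1])),np.degrees(np.arctan2(-(B[3]-B[2])[0],(B[3]-B[2])[1])))
C=np.array([w(272,219,.098),w(320,219,.098),w(326,290,.098),w(264,290,.098)]);print("carrier?",C,C.mean(0))
E
```

```text
pads [ 0.57508752 -0.19385336] [ 0.57159025 -0.25073764] 0.056991678329812064 [ 0.57333889 -0.2222955 ]
pads far [ 0.60572145 -0.1964076 ] [ 0.60360561 -0.25196752] 0.05560019442015452 [ 0.58900121 -0.22324153]
[[ 0.6522 -0.1529]
 [ 0.6431 -0.3025]
 [ 0.5232 -0.2946]
 [ 0.5324 -0.1447]] [ 0.58773935 -0.22368425]
yaw -3.475842987360533 -3.527281732802069
carrier? [[ 0.60113769 -0.21421498]
 [ 0.59989335 -0.23452952]
 [ 0.56830256 -0.23550166]
 [ 0.56995835 -0.20857805]] [ 0.58482299 -0.22320605]
```

```bash
python3 -m jog '{"travel":[[-5,-1,-35],[0,0,-40],[0,0,-40],[0,0,-35],[0,0,-20]],"dr":[[0,0,0],[0,0,0],[0,0,0],[0,0,0],[0,0,0]],"jaw":[0,0,0,0,0]}' 50
python3 -m jog '{"travel":[[0,0,-14],[0,0,-8],[0,0,-4],[0,0,0],[0,0,0]],"dr":[[0,0,0],[0,0,0],[0,0,0],[0,0,0],[0,0,0]],"jaw":[0,0,0,0,0]}'
python3 -m jog '{"travel":[[0,0,0],[0,0,0]],"dr":[[0,0,0],[0,0,0]],"jaw":[0,0]}'
python3 - <<'E'
from h import *
s=get_state();print(s['eef_pos'],s['tcp_rot'],s['opening'])
w=read_camera("wrist")[:,:,::-1];cv2.imwrite("pics/w5.png",w);a=read_camera("side")[:,:,::-1]
v=np.hstack([w[0:400,140:500],cv2.resize(a[200:320,300:400],(330,400),interpolation=2)]);cv2.imwrite("pics/v5.png",v)
E
```

```text
time: 9.72
eef_pos: [0.5855, -0.2219, 0.0905]
tcp_rot: [1.0, -0.031, -0.003, -0.002]
contact_force: [-1.0, 0.1, -0.5]
opening: 1.001
time: 10.13
eef_pos: [0.5893, -0.225, 0.0712]
tcp_rot: [1.0, -0.031, 0.001, 0.001]
contact_force: [-0.2, -0.2, 1.3]
opening: 1.001
time: 10.3
eef_pos: [0.5891, -0.2251, 0.0711]
tcp_rot: [1.0, -0.032, 0.001, 0.001]
contact_force: [0.1, 0.4, 0.7]
opening: 1.001
[ 0.58908033 -0.22510588  0.07110354] [ 9.99502442e-01 -3.15046314e-02  1.33824390e-03  7.31680746e-04] 1.0011369480721444
```

View pics/v5.png

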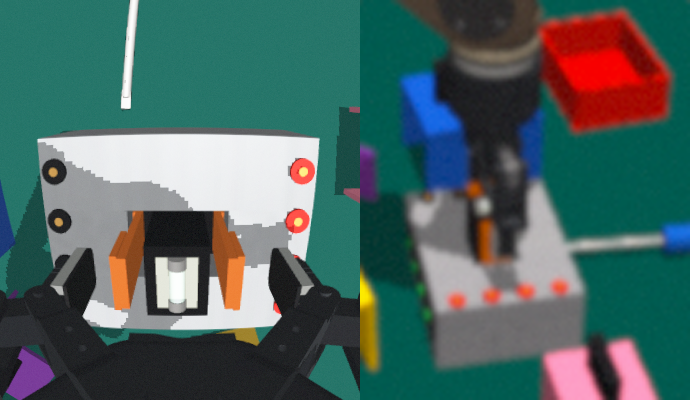

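```bash
python3 -m jog '{"travel":[[-1,2,-4],[0,0,0],[0,0,0],[0,0,0],[0,0,0]],"dr":[[0,0,0],[0,0,0],[0,0,0],[0,0,0],[0,0,0]],"jaw":[0,40,60,60,60]}' 50
python3 -m jog '{"travel":[[0,0,0],[0,0,0],[0,0,0],[0,0,0],[0,0,0]],"dr":[[0,0,0],[0,0,0],[0,0,0],[0,0,0],[0,0,0]],"jaw":[90,120,150,200,255]}' 50
python3 -m jog '{"travel":[[0,0,0],[0,0,0],[0,0,0],[0,0,0],[0,0,0]],"dr":[[0,0,0],[0,0,0],[0,0,0],[0,0,0],[0,0,0]],"jaw":[255,255,255,255,255]}' 50
python3 - <<'E'
from h import *
s=get_state();print(s['eef_pos'],s['opening']*85,s['contact_force'],s['wrist_torque'])
w=read_camera("wrist")[:,:,::-1];cv2.imwrite("pics/w6.png",w[100:400,140:500])
E
```

```text
time: 10.82
eef_pos: [0.5871, -0.2225, 0.0653]
tcp_rot: [1.0, -0.032, -0.0, -0.0]
contact_force: [0.4, 0.5, 0.4]
opening: 0.765
time: 11.23
eef_pos: [0.5884, -0.2232, 0.0687]
tcp_rot: [1.0, -0.031, 0.001, 0.001]
contact_force: [-2.5, 2.1, 12.3]
opening: 0.438
time: 11.65
eef_pos: [0.5884, -0.2232, 0.0687]
tcp_rot: [1.0, -0.031, 0.001, 0.001]
contact_force: [-3.4, 2.3, 9.4]
opening: 0.437
[ 0.58842253 -0.22316325  0.06872182] 37.16962521999686 [-3.3773294   2.28345962  9.43617082] [0.30322093 0.52334417 0.02516133]
```

View pics/w6.png

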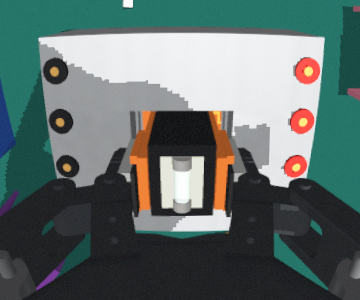

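```bash
python3 -m jog '{"travel":[[0,0,1],[0,0,1],[0,0,1],[0,0,0],[0,0,0]],"dr":[[0,0,0],[0,0,0],[0,0,0],[0,0,0],[0,0,0]],"jaw":[255,255,255,255,255]}'
python3 -m jog '{"travel":[[0,0,1],[0,0,1],[0,0,1],[0,0,1],[0,0,0]],"dr":[[0,0,0],[0,0,0],[0,0,0],[0,0,0],[0,0,0]],"jaw":[255,255,255,255,255]}'
```

```text
time: 12.12
eef_pos: [0.5875, -0.2228, 0.0688]
tcp_rot: [1.0, -0.032, 0.001, 0.0]
contact_force: [0.3, 0.3, 4.0]
opening: 0.438
time: 12.53
eef_pos: [0.5865, -0.2222, 0.0718]
tcp_rot: [1.0, -0.032, -0.001, -0.0]
contact_force: [-0.2, -0.1, -2.1]
opening: 0.433
```

```bash
python3 -m jog '{"travel":[[0,0,1],[0,0,1],[0,0,2],[0,0,2],[0,0,2]],"dr":[[0,0,0],[0,0,0],[0,0,0],[0,0,0],[0,0,0]],"jaw":[255,255,255,255,255]}'
python3 -m jog '{"travel":[[0,0,2],[0,0,2],[0,0,2],[0,0,2],[0,0,2]],"dr":[[0,0,0],[0,0,0],[0,0,0],[0,0,0],[0,0,0]],"jaw":[255,255,255,255,255]}'
```

```text
time: 12.95
eef_pos: [0.5871, -0.2226, 0.0806]
tcp_rot: [1.0, -0.032, 0.0, 0.0]
contact_force: [-0.8, 0.2, -1.2]
opening: 0.441
time: 13.37
eef_pos: [0.5871, -0.2226, 0.0906]
tcp_rot: [1.0, -0.032, 0.0, 0.0]
contact_force: [0.3, -0.2, -1.0]
opening: 0.438
```

```bash
python3 -m jog '{"travel":[[0,0,4],[0,0,6],[0,0,8],[0,0,10],[0,0,12]],"dr":[[0,0,0],[0,0,0],[0,0,0],[0,0,0],[0,0,0]],"jaw":[255,255,255,255,255]}'
python3 -m jog '{"travel":[[0,0,14],[0,0,14],[0,0,12],[0,0,8],[0,0,4]],"dr":[[0,0,0],[0,0,0],[0,0,0],[0,0,0],[0,0,0]],"jaw":[255,255,255,255,255]}'
python3 -m jog '{"travel":[[0,0,0],[0,0,0],[0,0,0],[0,0,0],[0,0,0]],"dr":[[0,0,0],[0,0,0],[0,0,0],[0,0,0],[0,0,0]],"jaw":[255,255,255,255,255]}'
python3 - <<'E'
from h import *
s=get_state();print(s['eef_pos'],s['opening'],s['contact_force'])
w=read_camera("wrist")[:,:,::-1];a=read_camera("side")[:,:,::-1];b=read_camera("scene")[:,:,::-1]
cv2.imwrite("pics/side7.png",a);cv2.imwrite("pics/scene7.png",b)
r=lambda i:cv2.resize(i,(390,290),interpolation=2)
cv2.imwrite("pics/v7.png",np.vstack([np.hstack([r(a[140:310,230:430]),r(b[120:310,140:400])]),np.hstack([r(w),r(a[200:300,300:400])])]))
E
```

```text
time: 13.78
eef_pos: [0.5869, -0.2225, 0.1311]
tcp_rot: [1.0, -0.032, -0.0, -0.0]
contact_force: [-0.1, 0.0, -1.2]
opening: 0.437
time: 14.2
eef_pos: [0.5879, -0.223, 0.185]
tcp_rot: [1.0, -0.031, 0.002, 0.001]
contact_force: [-0.0, -0.2, -1.4]
opening: 0.437
time: 14.62
eef_pos: [0.5866, -0.2223, 0.1813]
tcp_rot: [1.0, -0.031, -0.001, -0.0]
contact_force: [0.6, -0.6, -0.7]
opening: 0.435
[ 0.58663817 -0.22229668  0.1812649 ] 0.43495769544406543 [ 0.5541252  -0.60676239 -0.6581182 ]
```

View pics/v7.png

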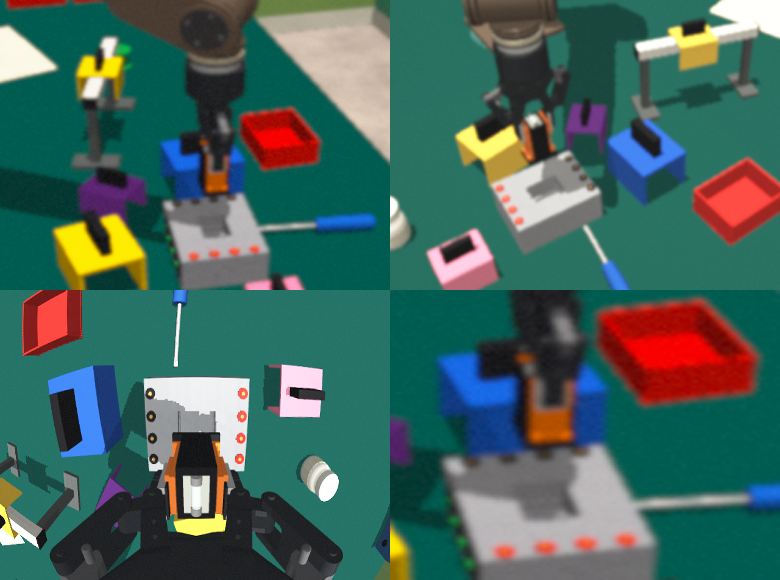

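Carrier held by the pinched catches, pocket empty, cover hanging, other things where they were. Handing in.

```bash
python3 -c "
from plant import *
print(sign_off())"
```

```text
the job is handed in; nothing more can be done
None
```

I lifted the small yellow cover off the box and hung it astride the rail, near the middle. Then I pinched both catches, drew the carrier straight up and handed the job in at about 15 s.

**Last checks:**
- **Cover:** it hangs by itself with a leg on each side of the bar.
- **Carrier:** it came up freely, and the readings during the pull showed about 4 N at most. It is still held by the catches, with its underside about 79 mm above the box top, worked out from the tool's rise of 113 mm.
- **Bystanders:** the bench things in view in the last pictures look unmoved. I judged this by eye and did not measure it; the spool is barely visible in that view.

**One reading disagreed:** the gripper opening with the catches pinched was 0.435. That is about 37 mm if the scale is linear, or about 39 mm by my estimate of the finger swing, against the 43 mm expected. I put it down to the opening scale and soft pads. Both catches look fully in in the pictures, and the carrier released freely.

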